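Flip a filter holder against the stop rail

ROBOT

A 7-joint arm with a two-finger parallel gripper is mounted at the origin on the work surface. World frame = base frame: x ahead of the robot, y to its left, z up, the work surface at z = 0. Lengths are in m, angles in rad, forces in N, time in s.
With the tool pointing down it reaches from about 0.4 to 0.875 m from the base axis. Payload 19.3 kg.
Tool frame: the origin (TCP) lies midway between the tips of the shut fingers; the grasp point (between the pads) lies bot.grip_point_offset behind it (bot.grip_point_offset is the distance from the TCP to the grasp point, in m); z points along the fingers, y is the direction in which the jaws open and shut (so a half turn about z gives the same grasp; the last joint's range is limited). The gripper opens to 85 mm and grips with 20 to 120 N. Pads are 22 mm wide; open, the fingers measure 114 mm over their backs; the gripper's body (76 mm by 85 mm) begins 54 mm behind the grasp point. The pads swing forward as they close: fully open they stand 13 mm farther back than shut.
Start: joints at [-1.186, 0.521, -0.036, 1.599, 0.021, 1.021, -0.113], TCP at [0.275, 0.561, 0.231] pointing down, gripper open.
Joint ranges: [-2.91, 2.91], [-0.3, 2.13], [-1.5, 1.42], [0.17, 2.43], [-1.26, 4.41], [0.16, 1.93], [-2.52, 2.52]. Speed limits (rad/s): [1.89, 1.89, 2.39, 2.39, 3.01, 3.01, 3.01].

INTERFACE

Orientations are given as [roll, pitch, yaw] about the fixed x, y, z axes, in that order (R = Rz(yaw) Ry(pitch) Rx(roll)).
In Python, from workcell import bot gives the robot as it stands.
- The arm moves only by the tool servo_tool, never from a script. Its argument "rows" is a list that holds one entry, the list of rows, each a list of 6 numbers: the shift along the tool's x, y, z in cm, then the turn, a rotation vector about the tool's x, y, z in degrees. A call has 1 to 5 rows; each row shifts and turns the commanded pose from where the row before left it, along the tool's axes as they then stand; what a row does not reach is not made up. A row lasts 1/8 s, in which the tool goes at most 62.5 mm and 10.7 degrees, less where a joint would pass 70% of its speed; a pose out of reach is approached as far as the arm can. A call is refused whole if a number of a shift passes 6.25 or a number of a turn 10.7, either way. A call with a gripper value outside its range is refused whole. "grip" is the opening, from -1 (shut) to 1 (fully open), so that 0 is half open, set as the call begins (left out, the last holds). The fingers move at their own pace and stop on an object; "squeeze" is the grip in N (left out, the last holds). Time passes only in rows, so rows that do not move let the fingers close. It gives the time, the measured TCP pose, the force and the opening at its end, in the units of the state.
- bot.observe(): the state, without advancing time (a new reading comes with each control period).
- bot.grab_frame(name): name is "scene" or "top" or "wrist"; returns a dict with "image" (384x512x3 uint8, red, green, blue), "K" (3x3 intrinsics, pixels), "dist" ([k1, k2, p1, p2, k3] as OpenCV has them; the pictures are not rectified), "R" (3x3) and "t" (3): a world point X has camera coordinates R X + t; the wrist camera has in their place "mount" (4x4, takes a point from camera to tool coordinates, whose origin is the TCP and whose axes are the flange's). Camera axes: x right, y down, z forward; pixel columns grow to the right and rows downward; lengths in m; the calibration is good to about 2 mm. A picture is of the moment at which its call begins: read the wrist's pose just before it. There is no depth.
- bot.job_done(): hands the job in, once; it reports no verdict.
The state is a dict: "clock": time; "qpos": joint angles; "qd": joint speeds; "joint_efforts": joint torques, N m; "position": TCP position; "tool_rot": TCP orientation; "force": force on the tool from outside, world axes, zero at the start; "moment": the same for the moment, N m; "grip_width": finger opening in m.
Only numpy, scipy, OpenCV 4.12 (cv2) and the standard library are available. Lean on these libraries where they do the work, as an engineer would, in place of code of your own. Each camera call takes 0.05 s, during which the arm holds its last target.

TASK

The flat filter holder lies sample side down on the bench. Without gripping or lifting it, gently push it endways with the fingertips against the sloped stop rail until it rides up and stands leaning on the rail, then push its upper end back over so that it falls onto its other side and lies flat on the bench in front of the rail, sample side up. Leave the two jars and the spanner where they are.

Things in the scene. Friction and masses are not known exactly. Their poses are not given: they have to be found in the camera images.
- holder: Loose aluminium plate 90 mm (its x) by 64 (y) by 8 thick, about 125 g. Origin: centre of the sample side (white filter disc 44 mm across in a black ring); z points from there to the plain back. At the start it lies sample side down, z up, origin at bench height, +x end towards the rail, up to 0.35 rad off square; after the flip z points down and the origin is 8 mm above the bench.
- rail: Fixed steel stop rail, 240 mm long (its y), 45 high. Origin: middle of the foot line of its front face, at bench height; x is level, square into the rail, away from the holder. The slippery front face rises at 62 degrees from the foot line; the rail's top spans x = +24 to +38 mm, and three feet 6 mm high reach x = +60 mm. An end pushed squarely at it slides up with a few N.
- rail_top (a point): Middle of the rail's top front edge, 45 mm above the bench. Pushed until its lower end is near the foot line, the holder leans on this edge at about 60 degrees, its upper end about 34 mm higher than the edge and 42 mm behind the foot line, and stays there when let go, as the rubber bench top is grippy and holds its lower end.
- corner1 (a point): One corner of the holder, at mid thickness, at its +x +y.
- corner2 (a point): One corner of the holder, at mid thickness, at its +x -y.
- corner3 (a point): One corner of the holder, at mid thickness, at its -x +y.
- corner4 (a point): One corner of the holder, at mid thickness, at its -x -y.
- jar_large: Bystander: closed white sample jar, 86 mm across its lid, 99 mm high with a black T handle on top. Origin: centre of its underside, z up. Stands at one side of the holder.
- jar_small: Bystander: closed white sample jar, 62 mm across its lid, 79 mm high with a black T handle on top. Origin: centre of its underside, z up. Stands at the other side of the holder.
- spanner: Bystander: steel open-ended spanner, 150 mm long, lying flat beyond one end of the rail. Origin: centre of its underside.

How it is judged:
On the way:
1. the holder, still sample side towards the rail, leans on the rail, tipped up by more than 0.8 rad (46 degrees) (angle between holder's own z axis and vertical between 0.8 and 1.5 rad and contact force between holder and rail above 0.05 N and x of holder in the frame of rail above -0.05 m), for 0.2 s.
At the end, for the whole second after the job is handed in: The holder lies at rest, flat (within 0.1 rad) and sample side up on the bench (its upper face lower than 12 mm), its centre 20 to 200 mm in front of the rail's foot line and within 150 mm of the rail's middle lengthways (angle between holder's own z axis and vertical above 3.04 rad and height (world z) of holder below 0.012 m and linear speed of holder below 0.02 m/s and angular speed of holder below 0.2 rad/s and x of holder in the frame of rail between -0.2 and -0.02 m and y of holder in the frame of rail between -0.15 and 0.15 m); the robot touches nothing.
It fails at once if the holder is lifted off the bench (all four corners higher than 20 mm at once) (height (world z) of each of corner1, corner2, corner3, corner4 above 0.02 m).
It fails at once if the holder is gripped or pressed hard (finger forces on it over 32 N in all) (contact force between the fingers and holder above 32 N).
It fails at once if the jar large is moved more than 20 mm or tipped (distance of jar_large from where it was at the start of the episode above 0.02 m or angle between jar_large's own z axis and vertical above 0.35 rad).
It fails at once if the jar small is moved more than 20 mm or tipped (distance of jar_small from where it was at the start of the episode above 0.02 m or angle between jar_small's own z axis and vertical above 0.35 rad).
It fails at once if the spanner is moved more than 20 mm or tipped (distance of spanner from where it was at the start of the episode above 0.02 m).
It also fails if it takes over 64 s, if anything falls off the work surface, if the arm or the gripper's body presses on something with over 40 N, if the wrist force passes 120 N, or if a joint passes its speed limit or range.

## Working session

There is one attempt and no reset: what is moved stays moved. The work goes in short steps, Python scripts to look and compute and a tool call to move; the robot and the scene stay as the last step left them, time stands still between calls to the robot, and variables do not carry over. Pictures are saved under pics/ and viewed, and the job is handed in when it is done.

Besides the shell and the picture viewer there is one more tool, called after ">>>" in YAML: its name, and indented under it one key for each argument. servo_tool: Moves the arm, as the interface text tells. Its arguments: {"type":"object","properties":{"rows":{"type":"array"},"grip":{"type":"number"},"squeeze":{"type":"number"}},"required":["rows"]}

```bash
ls; mkdir -p pics
python3 - <<'E'
from workcell import bot
import cv2
print(bot.observe(), bot.grip_point_offset)
for n in ["scene","top"]:
    f=bot.grab_frame(n); cv2.imwrite(f"pics/{n}0.png",f["image"][:,:,::-1]); print(n,f["K"],f["dist"],f["R"],f["t"])
E
```

```text
pics
{'clock': 0.0, 'qpos': array([-1.18620852,  0.52202046, -0.0363089 ,  1.59997778,  0.02118481,
        1.02111546, -0.1128048 ]), 'qd': array([ 1.47566537e-03, -1.58174337e-04,  1.32187344e-03,  5.01643758e-05,
        1.65831821e-03, -1.84063356e-03,  9.60939522e-04]), 'joint_efforts': array([ 7.35191243e-04, -9.27146029e+01,  1.97998077e+00, -3.69913316e+01,
        1.78856822e-02,  8.16398504e-03, -5.44032582e-05]), 'position': array([0.27443857, 0.56115605, 0.23073275]), 'tool_rot': array([-3.14045869e+00,  7.74804266e-05,  2.68676559e+00]), 'force': array([-0.35763065, -0.60492785, -0.72762074]), 'moment': array([-0.05213648, -0.00605552, -0.0007895 ]), 'grip_width': 0.08527495456539244} 0.0187
scene [[399.92082653   0.         250.19903675]
 [  0.         399.92082653 191.14074299]
 [  0.           0.           1.        ]] [-0.02124542  0.          0.          0.          0.        ] [[-0.59990965  0.7998821   0.01723479]
 [ 0.63406695  0.4884652  -0.59946715]
 [-0.48792163 -0.34869812 -0.80021379]] [ 0.3040806  -0.39380099  1.18309547]
top [[377.55846391   0.         253.88983739]
 [  0.         377.55846391 194.63740113]
 [  0.           0.           1.        ]] [-0.12831725  0.          0.          0.          0.        ] [[ 0.01489802 -0.99985227  0.00857214]
 [-0.98597641 -0.01611535 -0.1661048 ]
 [ 0.16621841 -0.00597729 -0.98607085]] [0.03318495 0.61553285 0.85686534]
```

View pics/scene0.png

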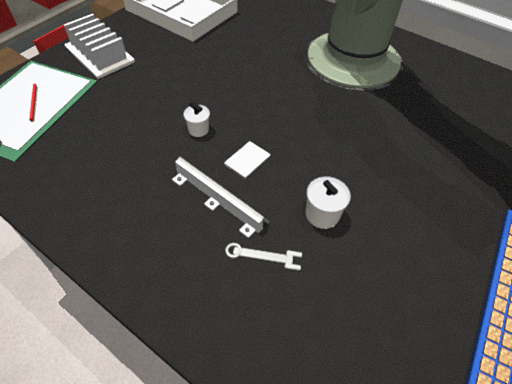

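View pics/top0.png

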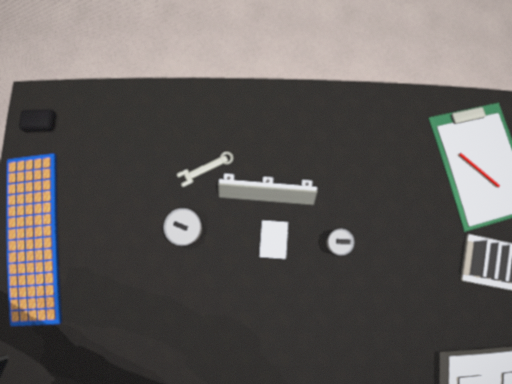

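```bash
cat > h.py <<'E'
import numpy as np, cv2
from workcell import bot
def ray(f,px,z):
    u=cv2.undistortPoints(np.array(px,float).reshape(-1,1,2),f["K"],f["dist"]).reshape(-1,2)
    d=np.c_[u,np.ones(len(u))]@f["R"]; c=-f["R"].T@f["t"]
    return c+d*((z-c[2])/d[:,2])[:,None]
def proj(f,P):
    rv,_=cv2.Rodrigues(f["R"]); return cv2.projectPoints(np.array(P,float).reshape(-1,1,3),rv,f["t"],f["K"],f["dist"])[0].reshape(-1,2)
def quad(m):
    c=max(cv2.findContours(m,cv2.RETR_EXTERNAL,cv2.CHAIN_APPROX_NONE)[0],key=cv2.contourArea)
    return c
E
python3 - <<'E'
from h import *
f=bot.grab_frame("top"); im=f["image"]
cv2.imwrite("pics/topz.png",cv2.resize(im[140:270,150:360,::-1],None,fx=3.8,fy=3.8,interpolation=cv2.INTER_CUBIC))
g=im.min(2)
print(g[180:206,268])
m=(g>90).astype(np.uint8)
n,l,s,c=cv2.connectedComponentsWithStats(m)
for i in range(1,n):
    if s[i,4]>100 and 150<c[i][0]<360:
        cc=quad((l==i).astype(np.uint8)); r=cv2.minAreaRect(cc); print(s[i],c[i],r,cv2.boxPoints(r).round(1).tolist())
E
```

```text
[151 148 183 221 230 229 216 189 160 143 136 135 135 136 133 134 133 135
 135 133 121  92  61  53  53  50]
[    0     0   512   159 42266] [256.66866985  41.21244026] ((255.5, 79.0), (158.0, 511.0), 90.0) [[-0.0, 0.0], [511.0, 0.0], [511.0, 158.0], [0.0, 158.0]]
[176 151  58  36 599] [204.61101836 167.88981636] ((205.30001831054688, 167.1000213623047), (15.652474403381348, 59.479408264160156), 63.43495178222656) [[175.1999969482422, 173.39999389648438], [228.39999389648438, 146.8000030517578], [235.39999389648438, 160.8000030517578], [182.1999969482422, 187.39999389648438]]
[ 218  173  100   32 2101] [267.06139933 189.85863874] ((267.23675537109375, 188.33450317382812), (99.63733673095703, 25.184791564941406), 4.513988018035889) [[216.60000610351562, 197.0], [218.60000610351562, 171.89999389648438], [317.8999938964844, 179.6999969482422], [315.8999938964844, 204.8000030517578]]
[ 163  208   39   38 1123] [182.0507569  226.48975957] ((182.0, 226.50001525878906), (37.47665786743164, 37.47665786743164), 45.0) [[155.5, 226.5], [182.0, 200.0], [208.5, 226.5], [182.0, 253.0]]
[ 259  220   30   40 1085] [273.52442396 239.13917051] ((273.5279235839844, 239.109130859375), (28.42757225036621, 38.47340393066406), 4.085616588592529) [[258.0, 257.29998779296875], [260.70001220703125, 218.89999389648438], [289.1000061035156, 220.89999389648438], [286.29998779296875, 259.29998779296875]]
[327 228  28  28 565] [340.47079646 241.60353982] ((340.8000183105469, 241.4000244140625), (26.832813262939453, 26.832815170288086), 26.56505012512207) [[322.79998779296875, 247.39999389648438], [334.79998779296875, 223.39999389648438], [358.79998779296875, 235.39999389648438], [346.79998779296875, 259.3999938964844]]
```

View pics/topz.png

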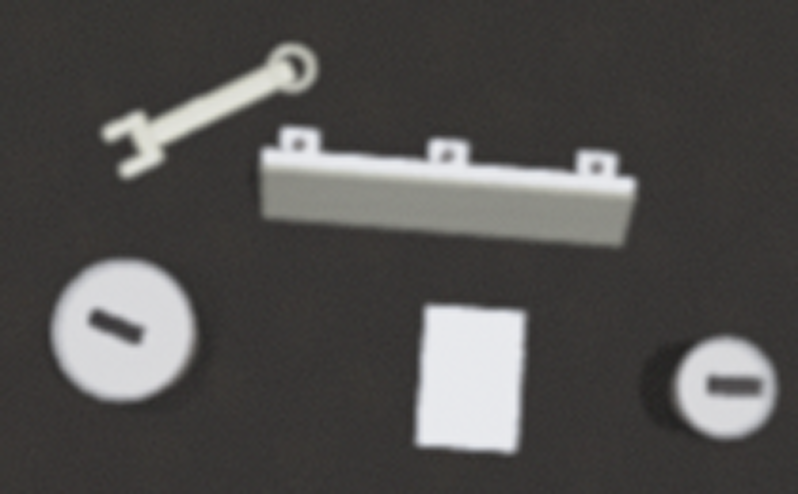

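Run:
```python
from h import *
f=bot.grab_frame("top"); s=bot.grab_frame("scene")
z=lambda p:(np.array(p,float)/3.8+[150,140]-0.37)
foot=ray(f,[z(p) for p in [(262,217),(623,245)]],0)
top=ray(f,[z(p) for p in [(261,165),(634,191)]],0.045)
print("foot",foot,np.linalg.norm(foot[0]-foot[1]),"top",top,np.linalg.norm(top[0]-top[1]))
for P in(foot,top): d=P[0]-P[1]; print("dir",np.degrees(np.arctan2(d[1],d[0])),P.mean(0))
for nm,fr,lo in(("top",f,90),("scene",s,120)):
    g=fr["image"].min(2); m=(g>lo).astype(np.uint8); n,l,st,c=cv2.connectedComponentsWithStats(m)
    c0=proj(fr,[[0.52,-0.06,0.008]])[0]
    ok=[i for i in range(1,n) if 300<st[i,4]<3000]
    i=min(ok,key=lambda i:np.linalg.norm(c[i]-c0)); cc=quad((l==i).astype(np.uint8))
    # subpixel: upsample
    x,y,w,h=st[i,:4]; 
    G=cv2.resize(g[y-6:y+h+6,x-6:x+w+6],None,fx=8,fy=8,interpolation=cv2.INTER_CUBIC)
    c2=quad((G>130).astype(np.uint8)).reshape(-1,2)/8+[x-6-.44,y-6-.44]
    W=ray(fr,c2,0.008)[:,:2]; r=cv2.minAreaRect((W*1000).astype(np.float32)); print(nm,r,cv2.boxPoints(r).round(1).tolist())
print(ray(f,[(182,226.5)],0.085),ray(f,[(340.8,241.4)],0.068))
print("spanner",ray(f,[(180,180),(228,157)],0.003))
print("foot in scene",proj(s,foot),proj(s,top))
```

```text
foot [[ 0.61671955  0.13214876  0.        ]
 [ 0.60165155 -0.10974415  0.        ]] 0.24236176103620374 top [[ 0.64321202  0.12984028  0.045     ]
 [ 0.63024037 -0.1097491   0.045     ]] 0.23994026655765807
dir 86.4355353256266 [0.60918555 0.01120231 0.        ]
dir 86.90096594618956 [0.63672619 0.01004559 0.045     ]
top ((511.5105285644531, -7.548213958740234), (67.98526000976562, 93.56987762451172), 86.34222412109375) [[462.70001220703125, -38.5], [556.0, -44.5], [560.4000244140625, 23.399999618530273], [467.0, 29.399999618530273]]
scene ((512.2798461914062, -5.247104644775391), (68.02812194824219, 94.96438598632812), 86.67402648925781) [[462.8999938964844, -36.400001525878906], [557.7000122070312, -42.0], [561.7000122070312, 26.0], [466.8999938964844, 31.5]]
[[0.53253688 0.20661853 0.085     ]] [[ 0.50461663 -0.16188883  0.068     ]]
spanner [[0.65800357 0.23227071 0.003     ]
 [0.72053231 0.11080861 0.003     ]]
foot in scene [[269.23665447 220.6912021 ]
 [187.89298376 162.74437407]] [[261.79183981 216.76069809]
 [176.90806169 157.10690312]]
```

>>> servo_tool:
  rows:
    - [[0, 0, 0, 0, 0, -7.6], [0, 0, 0, 0, 0, -7.6], [0, 0, 0, 0, 0, -7.6], [-2, -5.5, 0, 0, 0, 0], [-2, -5.5, 0, 0, 0, 0]]
  grip: 0

```text
clock: 0.88
position: [0.3084, 0.4478, 0.2309]
tool_rot: [-3.141, -0.0, 3.085]
force: [1.9, -0.1, -0.1]
grip_width: 0.0425
```

>>> servo_tool:
  rows:
    - [[-2, -5.5, 0, 0, 0, 0], [-2, -5.5, 0, 0, 0, 0], [-2, -5.5, 0, 0, 0, 0], [-2, -5.5, 0, 0, 0, 0], [-2, -5.5, 0, 0, 0, 0]]

```text
clock: 1.5
position: [0.3928, 0.1673, 0.2315]
tool_rot: [3.141, 0.001, 3.085]
force: [1.7, 0.1, 0.5]
grip_width: 0.0428
```

>>> servo_tool:
  rows:
    - [[-2, -5.5, 0, 0, 0, 0], [-2, -5.5, 0, 0, 0, 0], [-1.5, -4.5, 0, 0, 0, 0], [0, 0, 5, 0, 0, 0], [0, 0, 0, 0, 0, 0]]

```text
clock: 2.12
position: [0.4369, 0.0108, 0.1795]
tool_rot: [-3.14, -0.005, 3.084]
force: [0.0, -0.0, 1.1]
grip_width: 0.0423
```

>>> servo_tool:
  rows:
    - [[-0.3, -1.3, 4, 0, 0, 0], [0, 0, 5, 0, 0, 0], [0, 0, 5, 0, 0, 0], [0, 0, 1.5, 0, 0, 0], [0, 0, 0, 0, 0, 0]]

```text
clock: 2.75
position: [0.4412, -0.0016, 0.027]
tool_rot: [3.142, -0.0, 3.085]
force: [0.4, -0.2, 0.7]
grip_width: 0.0428
```

Run:
```python
from h import *
a=[]
for n in ["scene","top"]:
    f=bot.grab_frame(n); p=proj(f,[[0.5,0,0.03]])[0].astype(int); im=f["image"][max(p[1]-75,0):p[1]+75,p[0]-100:p[0]+100,::-1]
    a.append(cv2.resize(im,(800,600))[:, :])
f=bot.grab_frame("wrist"); print(f["mount"])
o=np.vstack([np.hstack([cv2.resize(a[0],(400,300)),cv2.resize(a[1],(400,300))]),np.hstack([cv2.resize(f["image"][:,:,::-1],(400,300)),np.zeros((300,400,3),np.uint8)])])
cv2.imwrite("pics/a1.png",o)
print(bot.observe()["position"],bot.observe()["qpos"])
```

```text
[[-5.86856204e-04 -9.46812754e-01 -3.21784499e-01  8.34340538e-02]
 [ 9.99999614e-01 -3.45452747e-04 -8.07300883e-04 -5.49474753e-05]
 [ 6.53201433e-04 -3.21784849e-01  9.46812592e-01 -1.43506662e-01]
 [ 0.00000000e+00  0.00000000e+00  0.00000000e+00  1.00000000e+00]]
[ 0.4418653  -0.00168888  0.02802556] [-0.16381277  0.61130742  0.04318559  2.20994595 -0.07893277  0.31932754
  1.4605162 ]
```

View pics/a1.png

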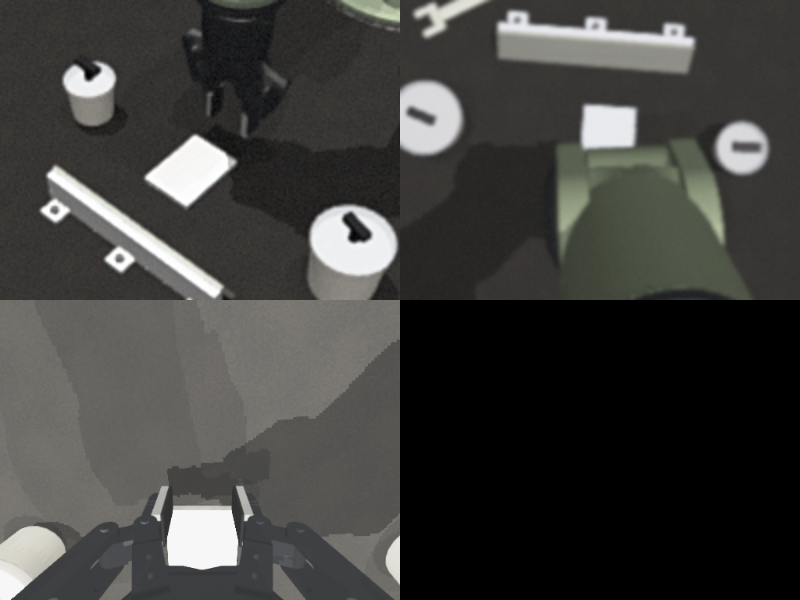

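>>> servo_tool:
  rows:
    - [[0, 0, 1.3, 0, 0, 0], [0, 0, 1.0, 0, 0, 0], [0, 0, 0, 0, 0, 0]]

```text
clock: 3.28
position: [0.4402, -0.002, 0.0025]
tool_rot: [-3.141, -0.002, 3.085]
force: [0.0, 0.6, -0.5]
grip_width: 0.0426
```

>>> servo_tool:
  rows:
    - [[0, 0, 0.2, 0, 0, 0], [0, 0, 0, 0, 0, 0]]

```text
clock: 3.52
position: [0.4408, -0.0019, 0.0013]
tool_rot: [-3.142, -0.0, 3.085]
force: [-0.6, -0.7, 0.3]
grip_width: 0.0429
```

>>> servo_tool:
  rows:
    - [[0, 0, 0.2, 0, 0, 0], [0, 0, 0, 0, 0, 0]]

```text
clock: 3.78
position: [0.4408, -0.0019, -0.0007]
tool_rot: [-3.142, 0.0, 3.085]
force: [-0.4, -0.7, -0.4]
grip_width: 0.0429
```

>>> servo_tool:
  rows:
    - [[0, 0, 0.2, 0, 0, 0], [0, 0, 0, 0, 0, 0]]

```text
clock: 4.03
position: [0.4409, -0.002, -0.002]
tool_rot: [3.141, 0.001, 3.085]
force: [-4.8, 0.4, 30.5]
grip_width: 0.0427
```

>>> servo_tool:
  rows:
    - [[0, 0, 0.15, 0, 0, 0], [0, 0, 0, 0, 0, 0]]

```text
clock: 4.28
position: [0.441, -0.0019, -0.0022]
tool_rot: [3.141, 0.001, 3.084]
force: [-14.1, 1.7, 78.9]
grip_width: 0.0427
```

>>> servo_tool:
  rows:
    - [[0, 0, -0.35, 0, 0, 0], [0, 0, 0, 0, 0, 0]]

```text
clock: 4.53
position: [0.441, -0.0019, -0.0005]
tool_rot: [3.141, 0.001, 3.085]
force: [0.5, -1.0, -0.1]
grip_width: 0.0428
```

>>> servo_tool:
  rows:
    - [[-0.6, 0, 0, 0, 0, 0], [-0.6, 0, 0, 0, 0, 0], [-0.6, 0, 0, 0, 0, 0], [-0.6, 0, 0, 0, 0, 0], [0, 0, 0, 0, 0, 0]]

```text
clock: 5.15
position: [0.4652, -0.0033, -0.0008]
tool_rot: [-3.142, 0.0, 3.085]
force: [0.4, -0.3, -0.7]
grip_width: 0.0431
```

>>> servo_tool:
  rows:
    - [[-0.6, 0, 0, 0, 0, 0], [-0.6, 0, 0, 0, 0, 0], [-0.6, 0, 0, 0, 0, 0], [-0.6, 0, 0, 0, 0, 0], [0, 0, 0, 0, 0, 0]]

```text
clock: 5.78
position: [0.4892, -0.0047, -0.0007]
tool_rot: [3.142, 0.0, 3.085]
force: [-0.4, -0.5, 0.0]
grip_width: 0.0429
```

```bash
cat > look.py <<'E'
import sys
from h import *
print(bot.observe()["position"],bot.observe()["force"])
def crop(n):
    f=bot.grab_frame(n); p=proj(f,[[0.58,0,0.03]])[0].astype(int)
    return cv2.resize(f["image"][max(p[1]-60,0):p[1]+60,p[0]-80:p[0]+80,::-1],(400,300),interpolation=cv2.INTER_CUBIC)
w=cv2.resize(bot.grab_frame("wrist")["image"][:,:,::-1],(400,300))
cv2.imwrite(sys.argv[1],np.vstack([np.hstack([crop("scene"),crop("top")]),np.hstack([w,w*0])]))
E
python3 look.py pics/a2.png
```

```text
[ 0.48922783 -0.0046587  -0.00069921] [-0.36881692 -0.47306977  0.02637411]
```

View pics/a2.png

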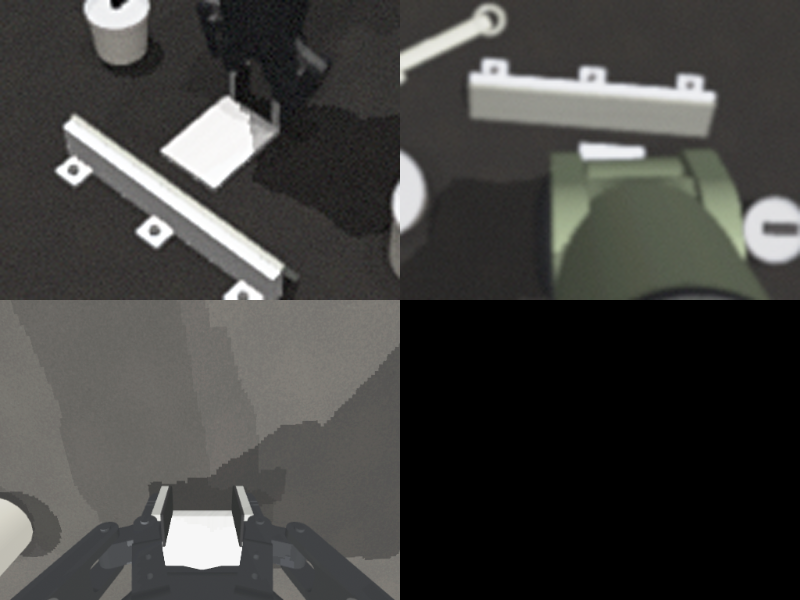

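>>> servo_tool:
  rows:
    - [[-0.4, 0, 0, 0, 0, 0], [-0.4, 0, 0, 0, 0, 0], [-0.4, 0, 0, 0, 0, 0], [-0.4, 0, 0, 0, 0, 0], [-0.4, 0, 0, 0, 0, 0]]

```text
clock: 6.55
position: [0.5088, -0.0058, -0.0007]
tool_rot: [-3.142, -0.0, 3.085]
force: [-2.5, 0.1, 0.5]
grip_width: 0.0428
```

>>> servo_tool:
  rows:
    - [[-0.3, 0, 0, 0, 0, 0], [-0.3, 0, 0, 0, 0, 0], [-0.3, 0, 0, 0, 0, 0], [-0.3, 0, 0, 0, 0, 0]]

```text
clock: 7.05
position: [0.521, -0.0065, -0.0007]
tool_rot: [3.142, 0.0, 3.085]
force: [-1.3, -0.7, -1.1]
grip_width: 0.0424
```

```bash
python3 look.py pics/a3.png
```

```text
[ 0.52095385 -0.00646023 -0.00070508] [-1.25131546 -0.65309456 -1.09394802]
```

View pics/a3.png

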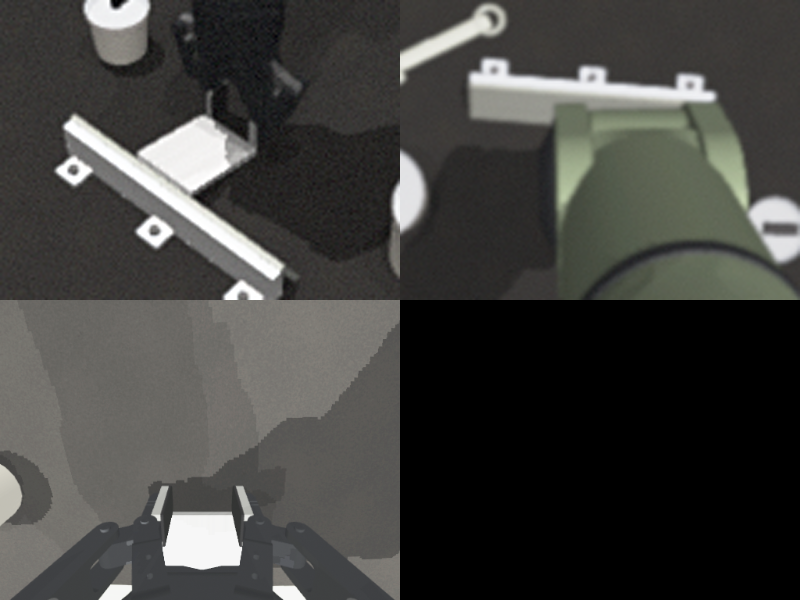

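>>> servo_tool:
  rows:
    - [[-0.3, 0, 0, 0, 0, 0], [-0.3, 0, 0, 0, 0, 0], [-0.3, 0, 0, 0, 0, 0], [-0.3, 0, 0, 0, 0, 0], [-0.3, 0, 0, 0, 0, 0]]

```text
clock: 7.82
position: [0.5359, -0.0074, -0.0007]
tool_rot: [-3.142, 0.0, 3.085]
force: [-0.5, 0.3, -0.6]
grip_width: 0.0427
```

>>> servo_tool:
  rows:
    - [[-0.3, 0, 0, 0, 0, 0], [-0.3, 0, 0, 0, 0, 0], [-0.3, 0, 0, 0, 0, 0], [-0.3, 0, 0, 0, 0, 0], [-0.3, 0, 0, 0, 0, 0]]

```text
clock: 8.45
position: [0.5508, -0.0082, -0.0007]
tool_rot: [-3.142, -0.0, 3.085]
force: [-1.6, -0.9, -1.2]
grip_width: 0.0426
```

```bash
python3 look.py pics/a4.png
```

```text
[ 0.55080982 -0.00821145 -0.00069903] [-1.59229588 -0.92509308 -1.18318174]
```

View pics/a4.png

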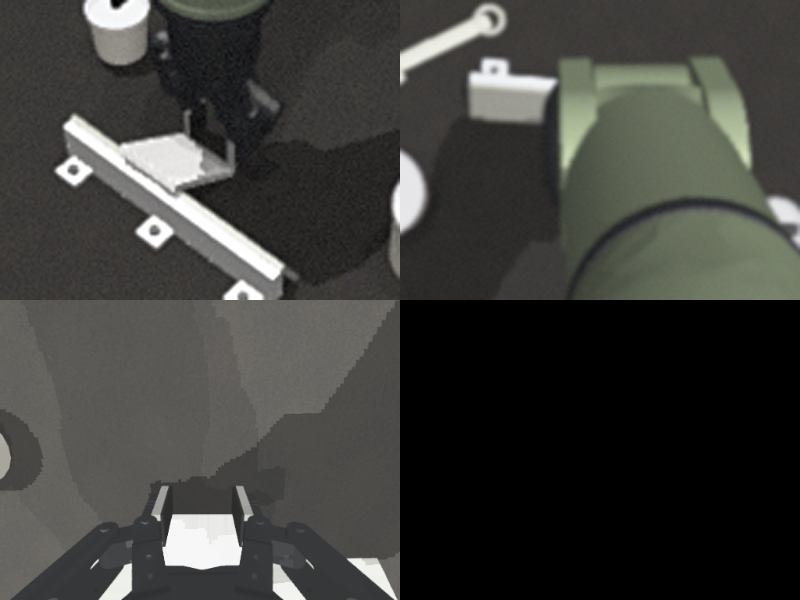

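>>> servo_tool:
  rows:
    - [[-0.3, 0, 0, 0, 0, 0], [-0.3, 0, 0, 0, 0, 0], [-0.3, 0, 0, 0, 0, 0], [-0.3, 0, 0, 0, 0, 0], [-0.3, 0, 0, 0, 0, 0]]

```text
clock: 9.22
position: [0.5658, -0.0091, -0.0007]
tool_rot: [-3.142, -0.0, 3.085]
force: [-1.2, -0.6, -0.6]
grip_width: 0.0424
```

>>> servo_tool:
  rows:
    - [[-0.3, 0, 0, 0, 0, 0], [-0.3, 0, 0, 0, 0, 0], [-0.3, 0, 0, 0, 0, 0], [-0.3, 0, 0, 0, 0, 0]]

```text
clock: 9.72
position: [0.5778, -0.0097, -0.0007]
tool_rot: [-3.142, -0.0, 3.085]
force: [-0.8, 0.6, -1.2]
grip_width: 0.0423
```

```bash
python3 look.py pics/a5.png
```

```text
[ 0.57776888 -0.00971562 -0.00070656] [-0.78161429  0.61140878 -1.15315613]
```

View pics/a5.png

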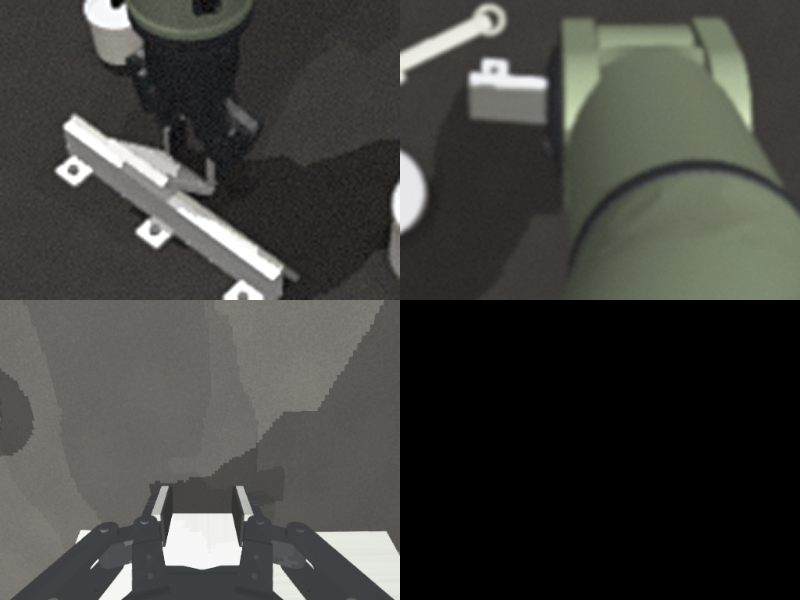

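>>> servo_tool:
  rows:
    - [[-0.2, 0, 0, 0, 0, 0], [-0.2, 0, 0, 0, 0, 0], [-0.2, 0, 0, 0, 0, 0], [-0.2, 0, 0, 0, 0, 0]]

```text
clock: 10.38
position: [0.5857, -0.0102, -0.0007]
tool_rot: [-3.142, 0.0, 3.085]
force: [-1.0, 0.4, 0.3]
grip_width: 0.0429
```

>>> servo_tool:
  rows:
    - [[-0.2, 0, 0, 0, 0, 0], [-0.2, 0, 0, 0, 0, 0], [0, 0, 0, 0, 0, 0], [0, 0, 0, 0, 0, 0]]

```text
clock: 10.88
position: [0.5896, -0.0104, -0.0007]
tool_rot: [-3.142, 0.0, 3.085]
force: [0.4, 0.2, -0.3]
grip_width: 0.0426
```

```bash
python3 look.py pics/a6.png
```

```text
[ 0.58962659 -0.01038507 -0.00067542] [ 0.44447104  0.23170932 -0.28406912]
```

View pics/a6.png

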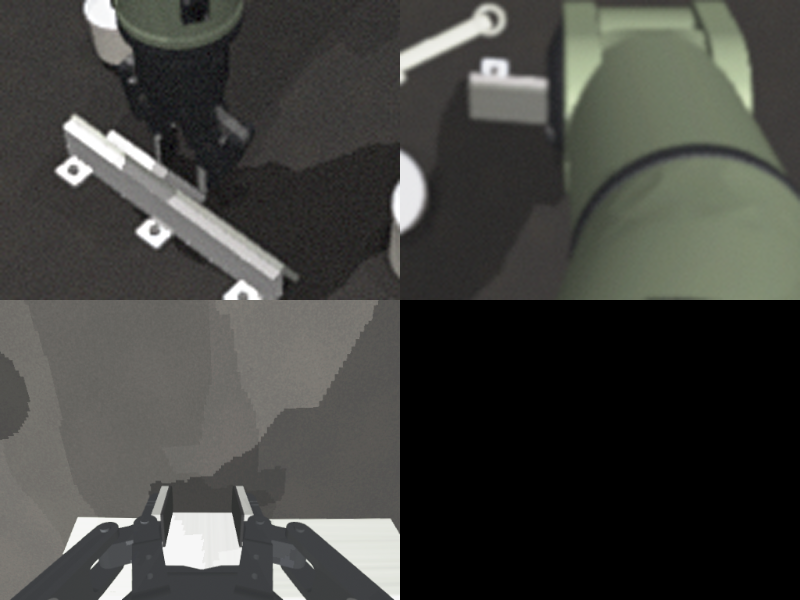

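>>> servo_tool:
  rows:
    - [[0.2, 0, 0, 0, 0, 0], [0.8, 0, 0, 0, 0, 0], [2, 0, 0, 0, 0, 0], [4, 0, 0, 0, 0, 0], [4, 0, -2, 0, 0, 0]]

```text
clock: 11.65
position: [0.4773, -0.0042, 0.0188]
tool_rot: [-3.141, -0.002, 3.085]
force: [1.1, 0.8, 0.4]
grip_width: 0.0426
```

>>> servo_tool:
  rows:
    - [[3, 0, -4, 0, 0, 0], [0, 0, -5, 0, 0, 0], [0, 0, -5, 0, 0, 0], [0, 0, -3, 0, 0, 0], [0, 0, 0, 0, 0, 0]]

```text
clock: 12.28
position: [0.4503, -0.0023, 0.1911]
tool_rot: [3.141, 0.004, 3.085]
force: [0.4, 1.3, 0.1]
grip_width: 0.0427
```

```bash
python3 look.py pics/a7.png
```

```text
[ 0.45027599 -0.00233991  0.19114434] [0.39094792 1.3447842  0.10604786]
```

View pics/a7.png

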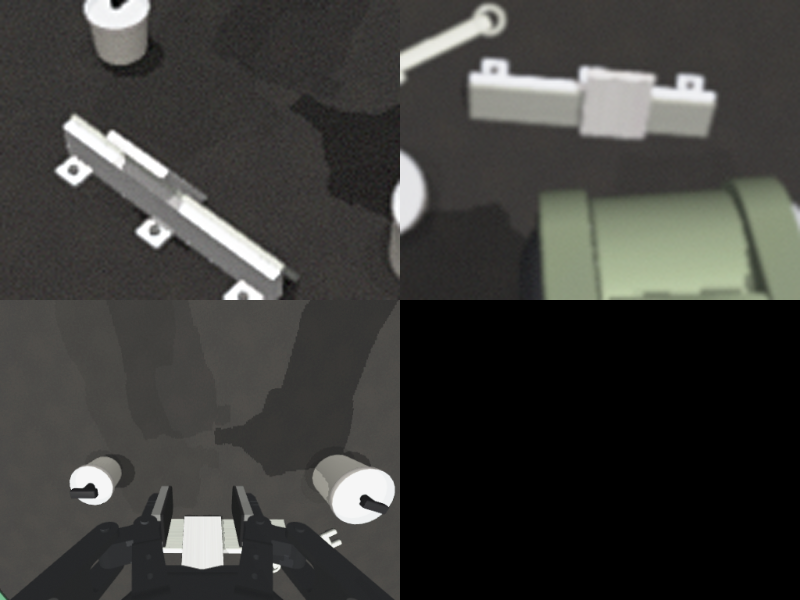

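Run:
```python
from h import *
f=bot.grab_frame("top"); p=proj(f,[[0.58,0,0.03]])[0].astype(int); y0=max(p[1]-60,0); x0=p[0]-80
q=lambda u,v:((u-400)/2.5+x0-.3,v/2.5+y0-.3)
print(ray(f,[q(582,67),q(656,74)],0.079)); print(ray(f,[q(580,134),q(645,138)],0.004))
s=bot.grab_frame("scene"); cv2.imwrite("pics/s8.png",cv2.resize(s["image"][140:240,150:280,::-1],(780,600),interpolation=cv2.INTER_CUBIC))
for h in(.07,.079,.085): print(h,(proj(s,[[.653,y,h] for y in(-.045,.02)])-[150,140])*6)
```

```text
[[ 0.65389387  0.02100772  0.079     ]
 [ 0.64838008 -0.04875291  0.079     ]]
[[ 0.60111491  0.01994329  0.004     ]
 [ 0.59806974 -0.04581032  0.004     ]]
0.07 [[244.87554509 179.68310753]
 [390.29655064 271.07837467]]
0.079 [[242.19840376 162.72744351]
 [388.85445914 254.45852951]]
0.085 [[240.38778445 151.25725997]
 [387.87870932 243.21039566]]
```

View pics/s8.png

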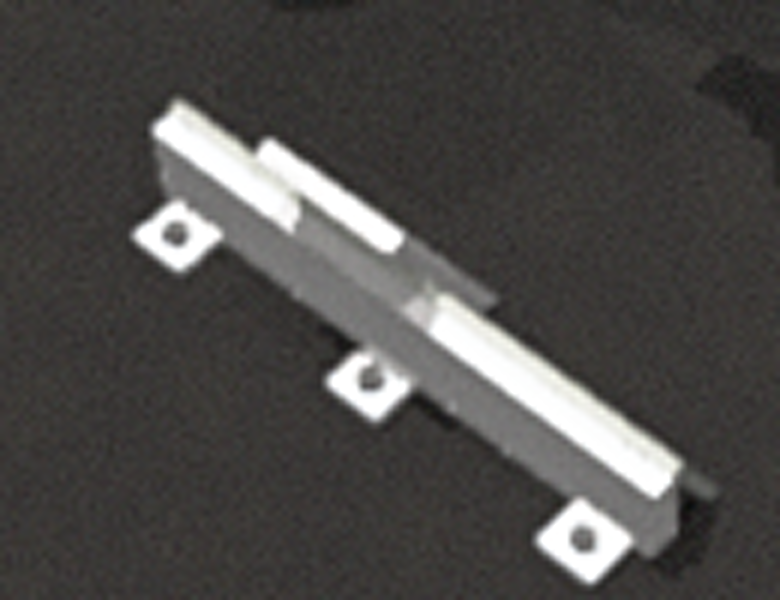

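>>> servo_tool:
  rows:
    - [[-5, 0, 0, 0, 0, 0], [-6, 0, 0, 0, 0, 0], [-6, 0, 0, 0, 0, 0], [-6, 0, 0, 0, 0, 0], [-1.5, 0, 0, 0, 0, 0]]

```text
clock: 13.15
position: [0.6962, -0.0166, 0.1868]
tool_rot: [-3.141, -0.002, 3.085]
force: [-1.2, 0.2, -0.2]
grip_width: 0.0428
```

>>> servo_tool:
  rows:
    - [[0, 0, 3, 0, 0, 0], [0, 0, 0, 0, 0, 0]]

```text
clock: 13.4
position: [0.6927, -0.0164, 0.156]
tool_rot: [-3.141, -0.006, 3.085]
force: [0.2, 0.3, 0.4]
grip_width: 0.0425
```

```bash
python3 look.py pics/a9.png
```

```text
[ 0.69269905 -0.01637618  0.15602954] [0.21689818 0.34272868 0.37685951]
```

View pics/a9.png

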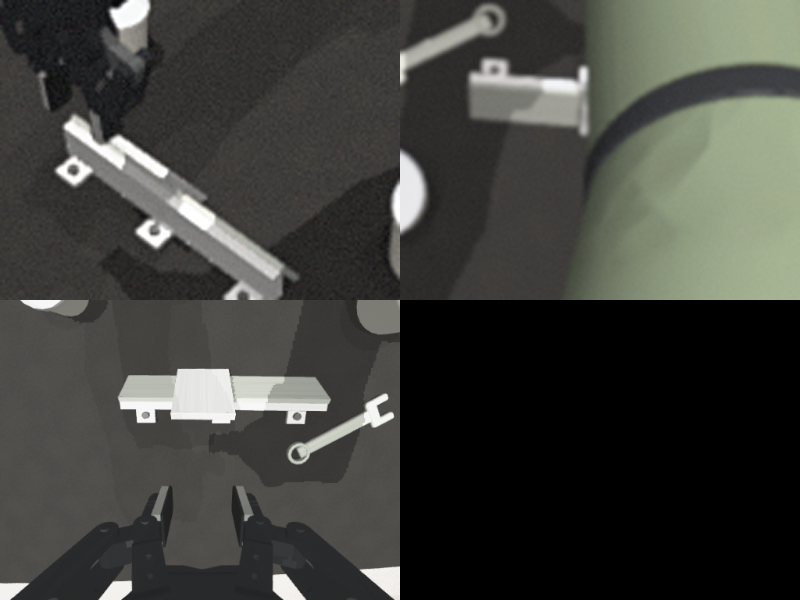

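>>> servo_tool:
  rows:
    - [[0, 0, 4, 0, 0, 0], [0, 0, 4, 0, 0, 0], [0, 0, 2, 0, 0, 0], [0, 0, 0, 0, 0, 0]]

```text
clock: 14.05
position: [0.6942, -0.0164, 0.0591]
tool_rot: [-3.141, -0.001, 3.085]
force: [-0.2, 0.0, 1.2]
grip_width: 0.0426
```

>>> servo_tool:
  rows:
    - [[0.6, 0, 0, 0, 0, 0], [0.6, 0, 0, 0, 0, 0], [0.6, 0, 0, 0, 0, 0], [0.4, 0, 0, 0, 0, 0], [0.4, 0, 0, 0, 0, 0]]

```text
clock: 14.68
position: [0.6682, -0.0148, 0.0595]
tool_rot: [3.142, 0.0, 3.085]
force: [0.3, -0.1, -0.3]
grip_width: 0.0428
```

>>> servo_tool:
  rows:
    - [[0.4, 0, 0, 0, 0, 0], [0.4, 0, 0, 0, 0, 0], [0.4, 0, 0, 0, 0, 0], [0.4, 0, 0, 0, 0, 0]]

```text
clock: 15.18
position: [0.6522, -0.014, 0.0593]
tool_rot: [-3.142, 0.0, 3.085]
force: [-0.4, -0.7, 0.8]
grip_width: 0.0426
```

```bash
python3 look.py pics/a10.png
```

```text
[ 0.6522068  -0.01397148  0.05930468] [-0.44098143 -0.74190462  0.84921173]
```

View pics/a10.png

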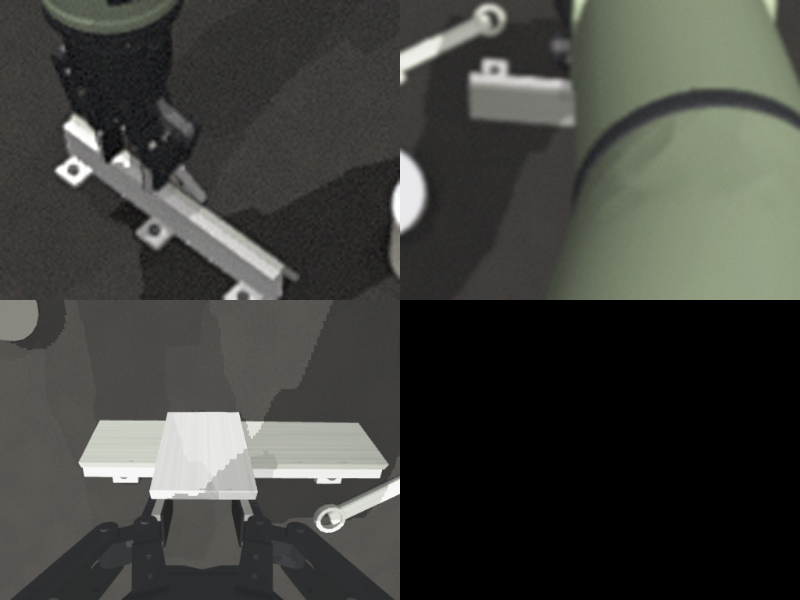

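>>> servo_tool:
  rows:
    - [[0.4, 0, 0, 0, 0, 0], [0.4, 0, 0, 0, 0, 0], [0.4, 0, 0, 0, 0, 0], [0.4, 0, 0, 0, 0, 0], [0.4, 0, 0, 0, 0, 0]]

```text
clock: 15.95
position: [0.6322, -0.0128, 0.0593]
tool_rot: [-3.142, -0.0, 3.085]
force: [-0.2, -0.7, -0.4]
grip_width: 0.043
```

```bash
python3 look.py pics/a11.png
```

```text
[ 0.63220786 -0.01280784  0.0593194 ] [-0.19911062 -0.72132841 -0.39439865]
```

View pics/a11.png

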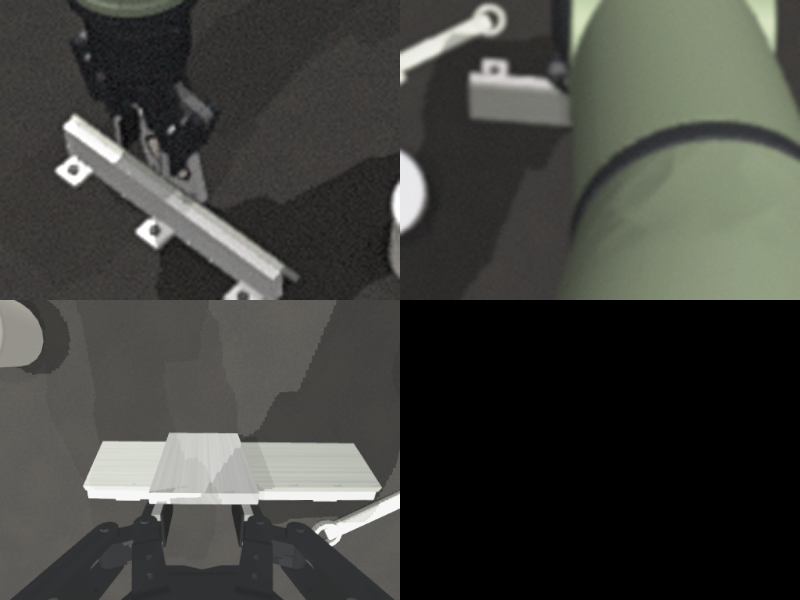

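Tilting up with the lower end holding. Continue past vertical.

>>> servo_tool:
  rows:
    - [[0.4, 0, 0, 0, 0, 0], [0.4, 0, 0, 0, 0, 0], [0.4, 0, 0, 0, 0, 0], [0.4, 0, 0, 0, 0, 0], [0.2, 0, 0, 0, 0, 0]]

```text
clock: 16.73
position: [0.6142, -0.0118, 0.0593]
tool_rot: [-3.142, -0.0, 3.085]
force: [-0.4, -0.5, 0.4]
grip_width: 0.0428
```

```bash
python3 look.py pics/a12.png
```

```text
[ 0.61422887 -0.01177668  0.05934404] [-0.39367965 -0.53166071  0.39295646]
```

View pics/a12.png

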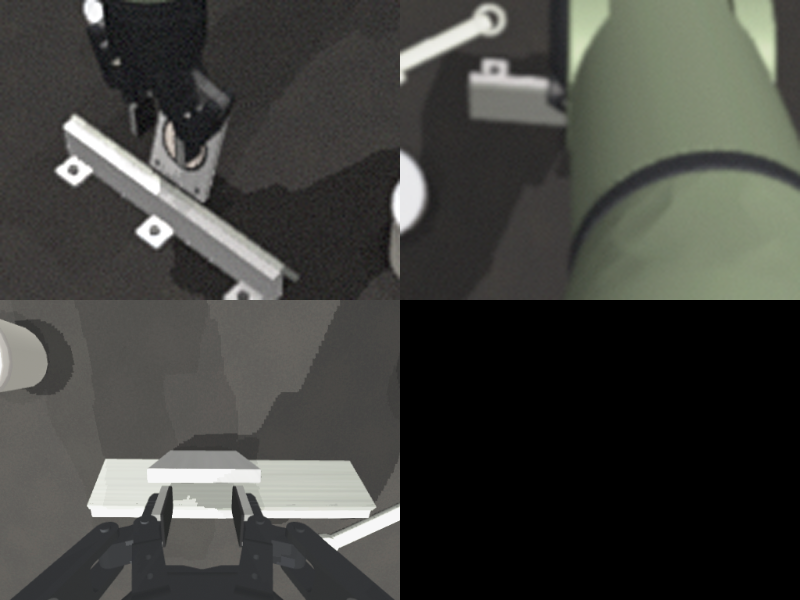

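>>> servo_tool:
  rows:
    - [[0.3, 0, 0, 0, 0, 0], [0.3, 0, 0, 0, 0, 0], [0.3, 0, 0, 0, 0, 0], [0.3, 0, 0, 0, 0, 0], [0.3, 0, 0, 0, 0, 0]]

```text
clock: 17.5
position: [0.5993, -0.0109, 0.0593]
tool_rot: [-3.142, -0.0, 3.085]
force: [-0.1, 0.6, 0.4]
grip_width: 0.0426
```

>>> servo_tool:
  rows:
    - [[0.3, 0, 0, 0, 0, 0], [0, 0, 0, 0, 0, 0], [0, 0, 0, 0, 0, 0]]

```text
clock: 17.88
position: [0.5967, -0.0108, 0.0593]
tool_rot: [3.142, 0.0, 3.085]
force: [0.1, 0.3, -0.2]
grip_width: 0.0425
```

```bash
python3 look.py pics/a13.png
```

```text
[ 0.59667331 -0.01076319  0.05934606] [ 0.13449778  0.26608581 -0.16531996]
```

View pics/a13.png

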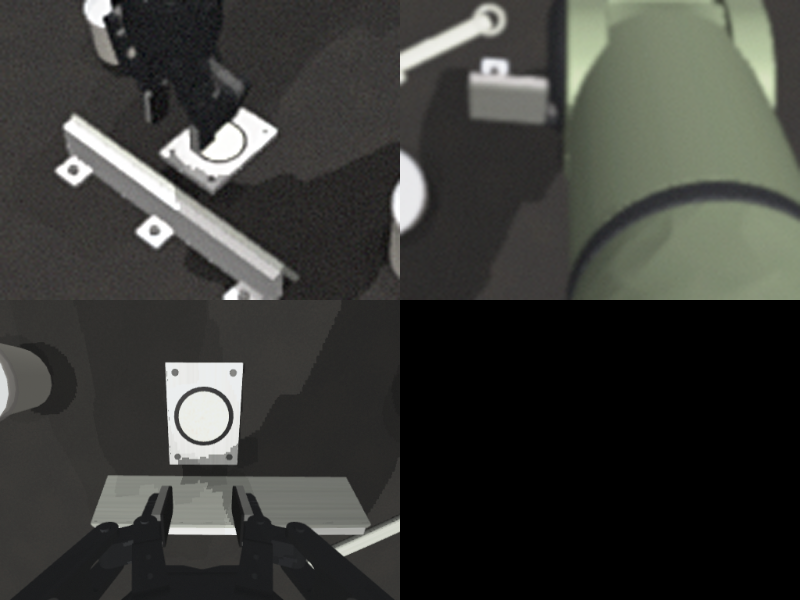

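>>> servo_tool:
  rows:
    - [[0, 0, -5, 0, 0, 0], [0, 0, -5, 0, 0, 0], [6, 0, -4, 0, 0, 0], [6, 0, 0, 0, 0, 0], [6, 0, 0, 0, 0, 0]]

```text
clock: 18.65
position: [0.4231, -0.001, 0.1942]
tool_rot: [3.141, 0.001, 3.085]
force: [1.2, 0.6, 1.0]
grip_width: 0.0424
```

>>> servo_tool:
  rows:
    - [[0, 0, 0, 0, 0, 0], [0, 0, 0, 0, 0, 0], [0, 0, 0, 0, 0, 0]]

```text
clock: 19.02
position: [0.4258, -0.001, 0.1939]
tool_rot: [-3.142, 0.0, 3.085]
force: [0.2, -0.4, -0.1]
grip_width: 0.0429
```

```bash
python3 look.py pics/a14.png
python3 - <<'E'
from h import *
f=bot.grab_frame("scene"); im=f["image"]; cv2.imwrite("pics/s14.png",im[:,:,::-1])
s=f; g=im.min(2); m=(g>120).astype(np.uint8); n,l,st,c=cv2.connectedComponentsWithStats(m)
c0=proj(f,[[0.55,-0.013,0.008]])[0]
for i in range(1,n):
    if 300<st[i,4]<3000 and np.linalg.norm(c[i]-c0)<40: print(st[i],c[i],(1000*ray(f,cv2.boxPoints(cv2.minAreaRect(quad((l==i).astype(np.uint8)))),.008)).round().tolist(), ray(f,[c[i]],.008))
f=bot.grab_frame("top");g=f["image"].min(2); m=(g>90).astype(np.uint8);n,l,st,c=cv2.connectedComponentsWithStats(m)
for i in range(1,n):
    if st[i,4]>100 and 150<c[i][0]<360: print(st[i],c[i])
E
```

```text
[ 0.42580157 -0.00098003  0.19392153] [ 0.24908292 -0.37857562 -0.12421999]
[214 150  47  37 907] [237.09702315 167.74310915] [[590.0, -42.0, 8.0], [481.0, -39.0, 8.0], [505.0, 30.0, 8.0], [609.0, 24.0, 8.0]] [[ 0.54907744 -0.00583127  0.008     ]]
[175 157  89  66 859] [219.54714785 189.92782305] [[625.0, -130.0, 8.0], [602.0, -136.0, 8.0], [620.0, 121.0, 8.0], [640.0, 122.0, 8.0]] [[0.6222937  0.00281615 0.008     ]]
[    0     0   512   159 42265] [256.68971963  41.21140424]
[176 151  58  36 601] [204.68552413 167.8469218 ]
[ 218  173  100   32 2102] [267.07944814 189.86536632]
[ 259  205   31   40 1073] [274.10624418 224.78937558]
[ 163  208   39   38 1121] [182.04817128 226.49866191]
[  246   228   125   156 13995] [309.16291533 314.7929975 ]
```

View pics/a14.png

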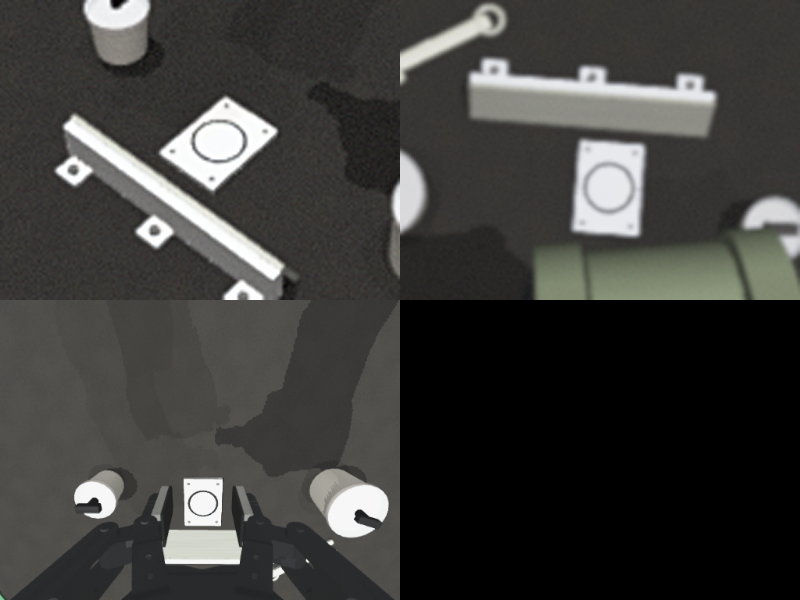

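```bash
python3 -c "
from workcell import bot
print(bot.job_done())"
```

```text
the job is handed in; nothing more can be done
None
```

The holder now lies flat, sample side up, in front of the rail. The job was handed in at about 19 s of the 64 s allowed, and no verdict came back.

- **Pushing up:** I pushed it endways with the half-open fingertips, just above the bench. It rode up the rail and stayed leaning at about 60° when the fingers left it.
- **Tipping over:** From behind the rail I pushed its upper end back past vertical, and it fell onto its plain back.
- **Forces:** The wrist readings taken during the pushing stayed within about 3 N. The holder was never gripped or lifted.
- **Last checks:** The holder's centre is about 60 mm in front of the foot line and roughly 15–25 mm from the rail's middle lengthways. The robot was clear of everything.
- **Bystanders:** The top view shows the large jar and the spanner unmoved. The small jar was partly hidden by the arm in that view, but the wrist and scene pictures show it standing in place. I did not measure its position again.
- **Mishap:** While finding the bench height I pressed the fingertips onto the bare bench harder than intended, reaching 79 N at the wrist. That is under the 120 N wrist limit but above the 40 N limit for the arm or gripper body. Only the fingertips should have been touching, so I don't expect it to count, but I can't confirm that.

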